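Latch the gate of the spectacle crib

ROBOT

A 7-joint arm with a two-finger parallel gripper is mounted at the origin on a cart in front of the work surface, level with it; the furniture and walls round the work are solid. World frame = base frame: x ahead of the robot, y to its left, z up, the work surface at z = 0. Lengths are in m, angles in degrees, forces in N, time in s.
With the tool pointing down it reaches from about 0.425 to 0.875 m from the base axis. Payload 4.7 kg.
Tool frame: the origin (TCP) lies at the very end of the fingers, on their centre line; the grasp point (between the pads) lies 19 mm behind it; z points along the fingers, y is the direction in which the jaws open and shut (so a half turn about z gives the same grasp; the last joint's range is limited). The gripper opens to 87 mm and grips with 3 to 60 N. Pads are 19 mm wide; open, the fingers measure 117 mm over their backs; the gripper's body (75 mm by 190 mm) begins 51 mm behind the grasp point.
Start: joints at [0.808, 18.392, -4.016, 83.108, 1.295, 78.541, -3.26], TCP at [0.65, -0, 0.223] pointing down, gripper open.
Joint ranges: [-163.93, 163.93], [-17.29, 119.83], [-79.2, 71.16], [3.27, 140.29], [-89.18, 269.18], [5.43, 117.66], [-154.24, 154.24]. Speed limits (degrees/s): [147.25, 147.25, 180, 180, 180, 180, 180].

INTERFACE

Orientations are given as [roll, pitch, yaw] about the fixed x, y, z axes, in that order (R = Rz(yaw) Ry(pitch) Rx(roll)).
In Python, from cell import * gives the robot as it stands.
- The arm moves only by the tool drive_tool, never from a script. Its argument "moves" is text: rows parted by semicolons, each of 5 numbers parted by spaces: the shift along the tool's x, y, z in m, then the turn about the tool's z in degrees, then the gripper's target within -1 to 1 (fully open at 1, half-way at 0, shut at -1). In form: x y z yaw fingers; .... A call has exactly 8 rows; each row is the pose to reach, as a shift and turn from the pose commanded when the call began, along the tool's axes at that moment; what a row does not reach only later rows make up. A row lasts 1/10 s, in which the tool goes at most 50 mm and 8.59 degrees, less where a joint would pass 70% of its speed; a pose out of reach is approached as far as the arm can. A call with a gripper value outside its range is refused whole. The fingers move at their own pace and stop on an object; "grip_force" is the grip in N (left out, the last holds). Time passes only in rows, so rows that repeat a pose let the fingers close, or fill a call up. It gives the time, the measured TCP pose, the force and the opening at its end, in the units of the state.
- get_obs(): the state, without advancing time (a new reading comes with each control period).
- read_camera(name): name is "scene" or "side" or "wrist"; returns (picture, depth): 420x560x3 uint8, red, green, blue; 420x560 float32, m along the optical axis (not along the pixel's ray), 0 where there is no reading.
- calibration(name): a dict with "intrinsics" (3x3 intrinsics, pixels), "cam_to_world" (4x4, takes a point from camera to world coordinates); the wrist camera has in their place "T_tool_cam" (4x4, takes a point from camera to tool coordinates, whose origin is the TCP and whose axes are the flange's). Camera axes: x right, y up, looking along -z (the intrinsics and any distortion apply to the point x, -y, -z); pixel columns grow to the right and rows downward; lengths in m; the calibration is good to about 2 mm. A picture is of the moment at which its call begins: read the wrist's pose just before it. calibration takes no time and is no camera call.
- sign_off(): hands the job in, once; it reports no verdict.
Trained networks look in the newest picture that a camera, given by its name, has taken for a name from the list of things; names that differ only in an ending like _2 or _b are one class to them, and where a whole thing is asked for, a point or a joint stands for the part that bears it (a point fixed in the world has none). Each returns a list of dicts, best first, with "conf" (0 to 1); they miss things now and then, are a little off and sometimes report something else, mostly with a low value. They report only what shows in the picture. A call takes as long as a camera call.
- search_frame(camera, name): "uv" ([column, row] in pixels, amid what is visible of it).
- pinpoint(camera, name): "uv" ([column, row] in pixels: a listed point, or the origin of a listed thing).
The state is a dict: "time_s": time; "qpos": joint angles; "joint_velocities": joint speeds; "effort": joint torques, N m; "tool_pos": TCP position; "tool_rot": TCP orientation; "force": force on the tool from outside, world axes, zero at the start; "wrist_torque": the same for the moment, N m; "grip_width": finger opening in m.
Only numpy, scipy, OpenCV 4.12 (cv2) and the standard library are available. Lean on these libraries where they do the work, as an engineer would, in place of code of your own. Each camera call takes 0.05 s, during which the arm holds its last target. There are 200 camera calls.

TASK

The little gate of the spectacle crib stands ajar. Lift its latch bar by the ball knob, swing the gate shut with the bar above the keeper's front lip, and let the bar drop fully into the keeper's notch so that it holds the sprung gate shut by itself. The keeper is clamped further in or out each time, so feel for the notch with a light touch and never force the bar against the keeper; leave the spectacles and the things lying beside the crib where they are.

Things in the scene. Friction and masses are not known exactly. Their poses are not given: they have to be found in the camera images.
- crib: Plywood tray with 56 mm high sides, open in front, fixed to the bench; spectacles lie in it. Own +x points to its back, +y to its left (the gate's hinge side), z up. Origin on the bench; the tray reaches from x = -100 to +100 mm and y = -92 to +130 mm. The gate closes its front (-x) side.
- gate_hinge (a point): Point on the gate's upright hinge axis at bench height, at x = -90, y = +110 mm in the crib's frame. Axes as the crib's.
- gate (a joint): Gate angle (rad): 0 = along the crib's y, growing as the free end swings out to -x. Aluminium frame 195 mm long from the hinge axis, 8 mm thick, top 93 mm above the bench. A hinge spring (0.4 N m/rad, friction 0.05 N m) opens it to about 0.75 unless latched; it goes 0.13 inward past 0. Latched it stands between -0.115 and +0.115, depending on the keeper.
- bar (a joint): Angle of the steel latch bar on the gate (rad): 0 = level, down on its rest pin; grows as its free end is lifted, to a stop at 0.2; falls back by its weight (0.15 kg). 6 mm thick, 12 mm high, middle line 88 mm above the bench. Its free end, 205 mm from the pivot, passes the gate's edge by 40 mm. 0.08 clears the keeper's lip; it can never pass over the block.
- bar_pivot (a point): Middle of the bar's pivot, whose axis is square to the gate. It rides on the gate: 30 mm from the gate's hinge axis along the gate, 12 mm in front of the gate's middle plane, 88 mm above the bench.
- knob (a point): Centre of the black ball knob (20 mm across) on a 6 mm stem on the bar: 120 mm from the pivot along the bar and 38 mm above the bar's middle line (32 mm above its top), so 126 mm above the bench with the bar down. It moves with bar and gate; there is free room round it.
- post: Fixed dark steel latch post at the crib's right front, 71 mm high, that carries the keeper. Origin on the bench, always at x = -102, y = -107 mm in the crib's frame, axes as the crib's. The keeper is clamped with the middle of its notch anywhere from 22 mm in front of to 22 mm behind the origin (along x): that offset is not measured, it must be felt or seen. More than 10 N from the bar bends it.
- keeper_mid (a point): Point on the post's axis at the height of the level bar's middle, 88 mm. The rigid keeper, 14 mm wide along y, has from front to back (+x): a lip 6 mm thick with its top 96 mm above the bench, a notch 10 mm wide with its floor at 77 mm, a block 15 mm thick with its top at 130 mm. It stays where it is clamped; this point does not show that offset.
- spectacles_mid (a point): Middle of the loose gold-coloured spectacles (about 136 x 138 x 42 mm) lying in the crib, half-way up.
- glue_tube: Loose tube 80 x 25 x 18 mm on the bench to the right of the crib, a bystander; origin under its middle.
- loupe: Loose black loupe, 38 mm across and 30 mm high, to the right of the crib, a bystander; origin under its middle.
- driver: Loose small silver screwdriver, 95 x 14 x 14 mm, to the left in front of the crib, a bystander; origin under its middle.

How it is judged:
By the outcome, as a careful person would: the job done as asked, in the order asked, and still so for the second after the job is handed in, with the robot touching nothing.
It also fails if it takes over 58 s, if anything falls off the work surface, if the arm or the gripper's body presses on something with over 40 N, if the wrist force passes 120 N, or if a joint passes its speed limit or range.

## Working session

There is one attempt and no reset: what is moved stays moved. The work goes in short steps, Python scripts to look and compute and a tool call to move; the robot and the scene stay as the last step left them, time stands still between calls to the robot, and variables do not carry over. Pictures are saved under pics/ and viewed, about 8 in all and at most 12, crops included, and the job is handed in when it is done.

Besides the shell and the picture viewer there is one more tool, called as name(argument=value, ...), one argument or row to a line, values as JSON. drive_tool: Moves the arm, as the interface text tells. Its arguments: {"type":"object","properties":{"moves":{"type":"string"},"grip_force":{"type":"number"}},"required":["moves"]}

```bash
mkdir -p pics
cat > h.py <<'E'
from cell import *
import numpy as np, cv2
from scipy.spatial.transform import Rotation as R
def pose():
    o=get_obs(); T=np.eye(4); T[:3,:3]=R.from_euler('xyz',o['tool_rot'],degrees=True).as_matrix(); T[:3,3]=o['tool_pos']; return T,o
def cam(name):
    T,o=pose(); im,d=read_camera(name); c=calibration(name)
    M=c['cam_to_world'] if 'cam_to_world' in c else T@np.array(c['T_tool_cam'])
    return im,d,np.array(c['intrinsics']),np.array(M),c
def ray(uv,K,M):
    v=np.array([(uv[0]-K[0,2])/K[0,0],-(uv[1]-K[1,2])/K[1,1],-1]); return M[:3,3],M[:3,:3]@v
def at_z(uv,K,M,z):
    o,v=ray(uv,K,M); return o+v*(z-o[2])/v[2]
def proj(p,K,M):
    q=np.linalg.inv(M)@np.r_[p,1]; return K[0,0]*q[0]/-q[2]+K[0,2], K[1,1]*-q[1]/-q[2]+K[1,2]
E
python3 - <<'E'
from h import *
Z=dict(crib=0,gate_hinge=0,bar_pivot=.088,knob=.126,post=0,keeper_mid=.088,spectacles_mid=.02,glue_tube=0,loupe=0,driver=0)
print(get_obs())
for n in('scene','side','wrist'):
    im,d,K,M,c=cam(n); cv2.imwrite(f'pics/{n}0.png',im[:,:,::-1]); print(n,list(c),M[:3,3].round(3),M[:3,2].round(2))
    for k in Z:
        for r in pinpoint(n,k)[:1]:
            u=r['uv']; print(k,np.round(u,1),round(r['conf'],2),at_z(u,K,M,Z[k]).round(4))
E
```

```text
{'time_s': 0.0, 'qpos': array([ 0.80745133, 18.43913768, -4.01587756, 83.1755367 ,  1.29586518,
       78.54065486, -3.25882699]), 'joint_velocities': array([-0.03896464, -0.06412253,  0.05511937, -0.09094562,  0.02063799,
        0.02130365,  0.01514044]), 'effort': array([-2.58547143e-04, -4.91284704e+01, -4.03903294e-01, -3.12526345e+01,
       -6.40594075e-02,  4.37659642e-02,  1.61017233e-04]), 'tool_pos': array([ 6.49441213e-01, -4.81788806e-05,  2.21455123e-01]), 'tool_rot': array([-1.79889965e+02,  6.52239943e-03,  9.00039928e+01]), 'force': array([0.47640279, 0.29609479, 0.37446521]), 'wrist_torque': array([ 0.04485012,  0.03752581, -0.00109862]), 'grip_width': 0.08680951280566765}
scene ['intrinsics', 'cam_to_world'] [-0.02   0.464  0.546] [-0.63  0.63  0.46]
crib [197.4 262.3] 0.74 [ 0.6513 -0.004   0.    ]
gate_hinge [188.4 302.4] 0.73 [0.5688 0.0765 0.    ]
bar_pivot [198.1 261.6] 0.86 [0.5438 0.0695 0.088 ]
knob [273.9 250.8] 0.61 [0.4433 0.0066 0.126 ]
post [302.4 263.3] 0.94 [ 0.5169 -0.1387  0.    ]
keeper_mid [301.8 223.9] 0.68 [ 0.5128 -0.1289  0.088 ]
glue_tube [3
[... 412 characters left out ...]
 0.126 ]
post [257.9 274.5] 0.69 [ 0.5178 -0.1239  0.    ]
spectacles_mid [288.6 229.9] 0.59 [ 0.6766 -0.0198  0.02  ]
glue_tube [262.1 301.2] 0.64 [ 0.4666 -0.2124  0.    ]
loupe [288.3 281.8] 0.68 [ 0.5471 -0.1858  0.    ]
driver [197.5 230.3] 0.4 [0.5305 0.1577 0.    ]
wrist ['intrinsics', 'T_tool_cam'] [0.65  0.085 0.385] [-0.    0.31  0.95]
crib [273.9 225.3] 0.74 [ 0.6396 -0.0569  0.    ]
gate_hinge [227.8 124.9] 0.72 [0.5853 0.0719 0.    ]
bar_pivot [171.9 132.9] 0.89 [0.5475 0.0678 0.088 ]
knob [ 45.8 208.2] 0.6 [0.4427 0.0059 0.126 ]
glue_tube [165.4  73. ] 0.52 [0.5169 0.1293 0.    ]
loupe [213.  312.3] 0.58 [ 0.549  -0.1927  0.    ]
driver [164.1  69.7] 0.74 [0.5158 0.1327 0.    ]
```

View images.

Run:
```python
import cv2,numpy as np
a=cv2.imread('pics/scene0.png')[160:360,130:400]; b=cv2.imread('pics/side0.png')[150:330,150:360]; c=cv2.imread('pics/wrist0.png')
cv2.imwrite('pics/m0.png',np.hstack([cv2.resize(a,(400,300)),cv2.resize(b,(400,300))]))
cv2.imwrite('pics/m1.png',np.vstack([np.hstack([cv2.resize(a,(400,300),interpolation=3),cv2.resize(b,(400,300),interpolation=3)]),np.hstack([cv2.resize(c,(400,300)),np.zeros((300,400,3),np.uint8)])]))
```

```text
(no output)
```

View pics/m1.png

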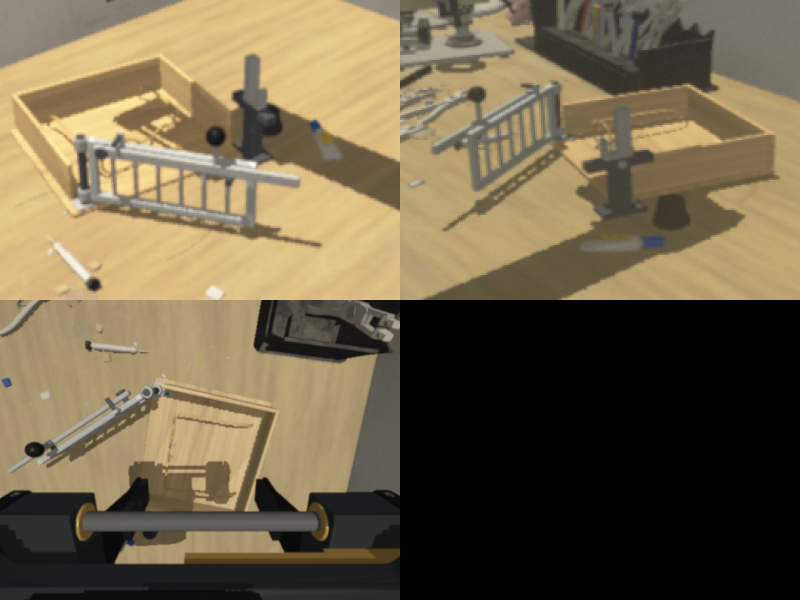

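```bash
cat >> h.py <<'E'
from scipy.optimize import least_squares
def model(p):
    x,y,a,g=p; C=lambda u,v,z:np.array([x+u*np.cos(a)-v*np.sin(a),y+u*np.sin(a)+v*np.cos(a),z])
    def G(s,n,z): # along gate s, n in front
        return C(-.09-s*np.sin(g)-n*np.cos(g), .11-s*np.cos(g)+n*np.sin(g), z)
    return dict(crib=C(0,0,0),gate_hinge=C(-.09,.11,0),post=C(-.102,-.107,0),keeper_mid=C(-.102,-.107,.088),
      bar_pivot=G(.03,.012,.088),knob=G(.15,.012,.126),tip=G(.235,.012,.088))
def fit(obs,p0=(.64,-.03,-.23,.75)):  # obs: list (name,uv,K,M)
    f=lambda p:np.ravel([(np.array(proj(model(p)[n],K,M))-uv)*D/K[0,0]*1000/3 for n,uv,K,M,D in obs])
    return least_squares(f,p0,loss='soft_l1')
def see(cams,names=('crib','gate_hinge','post','keeper_mid','bar_pivot','knob'),tag=''):
    obs=[]; pics={}
    for n in cams:
        im,d,K,M,c=cam(n); pics[n]=(im,d,K,M); cv2.imwrite(f'pics/{n}{tag}.png',im[:,:,::-1])
        for k in names:
            for r in pinpoint(n,k)[:1]:
                if r['conf']>.4: obs.append((k,np.array(r['uv']),K,M,np.linalg.norm(M[:3,3]-[.5,0,.05])))
    return obs,pics
E
python3 - <<'E'
from h import *
obs,p=see(['scene','side','wrist'],tag='1')
r=fit(obs); print(r.x.round(4),np.degrees(r.x[2:]).round(1))
for k,v in model(r.x).items(): print(k,v.round(4))
for (k,uv,K,M,D) in obs: print(k,uv.round(0),(np.array(proj(model(r.x)[k],K,M))-uv).round(1), round(D/K[0,0]*1000,2))
E
```

```text
[ 0.6431 -0.0561 -0.2352  0.8049] [-13.5  46.1]
crib [ 0.6431 -0.0561  0.    ]
gate_hinge [0.5812 0.0719 0.    ]
post [ 0.519  -0.1364  0.    ]
keeper_mid [ 0.519  -0.1364  0.088 ]
bar_pivot [0.5493 0.067  0.088 ]
knob [0.4458 0.0063 0.126 ]
tip [ 0.3724 -0.0367  0.088 ]
crib [224. 251.] [-0.9  2. ] 1.6
gate_hinge [191. 302.] [-4.7 -4.1] 1.6
post [300. 262.] [0.2 1.2] 1.6
keeper_mid [301. 222.] [ 1.1 -1.1] 1.6
bar_pivot [199. 261.] [-1.7 -1.8] 1.6
knob [273. 252.] [-0.1 -1.9] 1.6
crib [285. 246.] [1.4 0.3] 2.16
post [259. 272.] [2.9 4.9] 2.16
keeper_mid [262. 234.] [-2.  2.] 2.16
bar_pivot [223. 201.] [-2.5  3.5] 2.16
knob [192. 204.] [-1.6  2.7] 2.16
crib [276. 226.] [ 1.1 -1. ] 1.22
gate_hinge [226. 126.] [-2.1 -0.6] 1.22
bar_pivot [173. 134.] [0.8 0.3] 1.22
knob [ 49. 208.] [0.3 0.1] 1.22
```

drive_tool(
  moves="0.001 -0.026 0 7.5 1; 0.002 -0.052 0 15 1; 0.003 -0.078 0 22.5 1; 0.004 -0.104 0 30 1; 0.005 -0.130 0 37.5 1; 0.006 -0.156 0 45 1; 0.006 -0.182 0 52.5 1; 0.006 -0.204 0 60 1",
)

```text
time_s: 3.5
tool_pos: [0.4447, 0.006, 0.2227]
tool_rot: [180.0, -0.0, 29.7]
force: [-0.5, -0.7, -0.2]
grip_width: 0.087
```

Run:
```python
from h import *
T,o=pose(); print(o['time_s'],T.round(3).tolist(),o['force'])
obs,p=see(['wrist','scene','side'],tag='2')
r=fit(obs); print(r.x.round(4),np.degrees(r.x[2:]).round(1))
for k in('knob','bar_pivot','post'): print(k,model(r.x)[k].round(4))
for (k,uv,K,M,D) in obs: print(k,uv.round(0),(np.array(proj(model(r.x)[k],K,M))-uv).round(1), D.round(2))
for k,uv,K,M,D in obs:
  if k=='knob': print(at_z(uv,K,M,.126).round(4))
```

```text
3.5 [[0.869, 0.495, 0.0, 0.445], [0.495, -0.869, -0.0, 0.006], [0.0, 0.0, -1.0, 0.223], [0.0, 0.0, 0.0, 1.0]] [-0.46390174 -0.74667894 -0.20161364]
[ 0.6429 -0.0547 -0.2271  0.7944] [-13.   45.5]
knob [0.4457 0.0046 0.126 ]
bar_pivot [0.5481 0.0673 0.088 ]
post [ 0.5194 -0.136   0.    ]
crib [415.  61.] [-0.1 -0.1] 0.34
gate_hinge [290.  52.] [0.2 0.5] 0.34
post [407. 184.] [0.1 4.3] 0.34
keeper_mid [446. 207.] [-5.   0.7] 0.34
bar_pivot [280.  74.] [ 0.4 -1.5] 0.34
knob [284. 215.] [ 0.9 -0.7] 0.34
crib [226. 255.] [-3.6 -1.9] 0.86
gate_hinge [189. 299.] [-3.1 -0.9] 0.86
post [302. 264.] [-1.2 -0.6] 0.86
keeper_mid [301. 223.] [ 0.5 -1.6] 0.86
bar_pivot [197. 262.] [ 0.7 -2.2] 0.86
knob [276. 252.] [-2.4 -2.4] 0.86
crib [288. 246.] [-2.1  0.9] 1.04
gate_hinge [234. 234.] [-0.6  1.8] 1.04
post [261. 273.] [0.7 3.9] 1.04
keeper_mid [259. 230.] [1.1 5.6] 1.04
bar_pivot [222. 206.] [-2.4 -0.7] 1.04
knob [192. 202.] [-1.7  4.5] 1.04
[0.4448 0.005  0.126 ]
[0.4389 0.0065 0.126 ]
[0.461  0.0269 0.126 ]
```

View pics/wrist2.png

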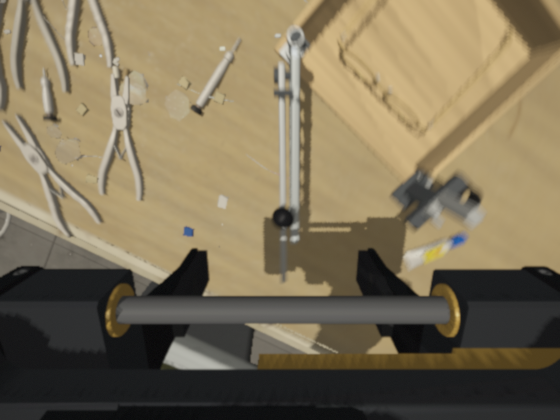

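Run:
```python
from h import *
p=np.array([0.6429,-0.0547,-0.2271,0.794]); a=p[2]
im,d,K,M,c=cam('wrist')
v,u=np.mgrid[150:250,370:510]; z=d[150:250,370:510]
P=np.stack([(u-K[0,2])/K[0,0]*z,-(v-K[1,2])/K[1,1]*z,-z],-1)@M[:3,:3].T+M[:3,3]
q=P-[p[0],p[1],0]; cx=q[...,0]*np.cos(a)+q[...,1]*np.sin(a); cy=-q[...,0]*np.sin(a)+q[...,1]*np.cos(a)
for lo,hi in((.06,.073),(.074,.08),(.09,.099),(.125,.135)):
    m=(P[...,2]>lo)&(P[...,2]<hi)&(abs(cx+.102)<.06)&(cy<-.085)&(cy>-.15)
    if m.any(): print(lo,m.sum(),'x',np.percentile(cx[m]+.102,[2,50,98]).round(4),'y',np.percentile(cy[m],[2,50,98]).round(4))
cv2.imwrite('pics/k.png',cv2.resize(im[150:250,370:510,::-1],(700,500),interpolation=cv2.INTER_CUBIC))
```

```text
0.06 926 x [-0.0295  0.0102  0.0419] y [-0.1154 -0.1023 -0.0999]
0.074 201 x [-0.0112  0.001   0.0183] y [-0.1147 -0.1035 -0.1011]
0.09 196 x [-0.0112 -0.0054  0.0187] y [-0.1143 -0.1027 -0.101 ]
0.125 318 x [0.0047 0.0117 0.019 ] y [-0.1144 -0.1063 -0.1008]
```

View pics/k.png

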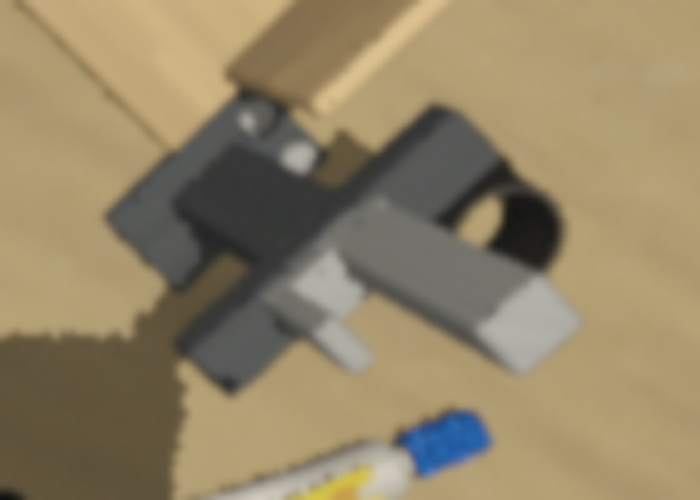

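drive_tool(
  moves="-0.001 0.001 0.015 0 1; -0.001 0.001 0.03 0 1; -0.001 0.001 0.045 0 1; -0.001 0.001 0.06 0 1; -0.001 0.001 0.075 0 1; -0.001 0.001 0.085 0 1; -0.001 0.001 0.085 0 1; -0.001 0.001 0.085 0 1",
)

```text
time_s: 5.4
tool_pos: [0.4459, 0.0046, 0.1379]
tool_rot: [180.0, -0.0, 30.0]
force: [-0.4, -1.3, -0.4]
grip_width: 0.0869
```

drive_tool(
  moves="0 0 0.012 0 1; 0 0 0.024 0 1; 0 0 0.032 0 1; 0 0 0.032 0 0; 0 0 0.032 0 -1; 0 0 0.032 0 -1; 0 0 0.032 0 -1; 0 0 0.032 0 -1",
  grip_force=12,
)

```text
time_s: 6.2
tool_pos: [0.4459, 0.0046, 0.1059]
tool_rot: [180.0, -0.0, 30.0]
force: [0.0, -0.0, -0.3]
grip_width: 0.0545
```

drive_tool(
  moves="0 0 0 0 -1; 0 0 0 0 -1; 0 0 0 0 -1; 0 0 0 0 -1; 0 0 0 0 -1; 0 0 0 0 -1; 0 0 0 0 -1; 0 0 0 0 -1",
)

```text
time_s: 7.0
tool_pos: [0.4456, 0.0046, 0.1055]
tool_rot: [180.0, 0.0, 30.0]
force: [0.0, -0.4, -0.6]
grip_width: 0.0186
```

Run:
```python
from h import *
T,o=pose(); print(o['time_s'],o['force'],o['grip_width'],o['tool_pos'])
im,d,K,M,c=cam('wrist'); cv2.imwrite('pics/g.png',im[:,:,::-1])
```

```text
7.0 [ 0.01307666 -0.38588887 -0.62099254] 0.01859803877912018 [0.44563606 0.0045815  0.10554402]
```

View pics/g.png

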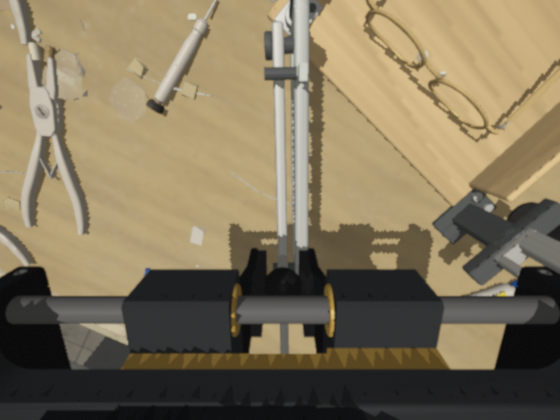

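drive_tool(
  moves="0.0005 0 -0.002 0 -1; 0.0015 0 -0.004 0 -1; 0.002 0 -0.006 0 -1; 0.003 0 -0.008 0 -1; 0.004 0 -0.011 0 -1; 0.005 0 -0.013 0 -1; 0.006 0 -0.015 0 -1; 0.006 0 -0.015 0 -1",
  grip_force=15,
)

```text
time_s: 7.85
tool_pos: [0.4507, 0.0075, 0.1207]
tool_rot: [-180.0, 0.0, 30.0]
force: [-1.3, -0.8, -1.6]
grip_width: 0.0185
```

Run:
```python
from h import *
im=cam('side')[0]; im2=cam('scene')[0]
a=cv2.resize(im2[170:320,160:360,::-1],(400,300),interpolation=2); b=cv2.resize(im[150:300,150:350,::-1],(400,300),interpolation=2)
cv2.imwrite('pics/l.png',np.hstack([a,b])); print(get_obs()['force'])
```

```text
[-1.32562814 -0.98280093 -0.99270444]
```

View pics/l.png

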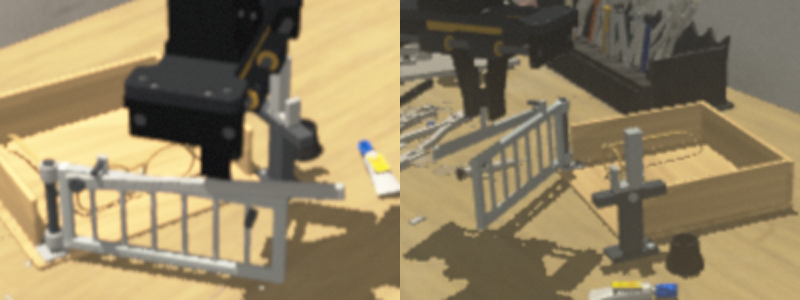

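```bash
cat >> h.py <<'E'
H=np.array([.5805,.0723]); YAW=np.radians(-13.2)
def gate_of(xy):
    w=np.array(xy)-H; return -np.pi/2+YAW-(np.arctan2(w[1],w[0])+np.arctan2(.012,.1441))
def rows(dg,n=8,start=None,yaw=None):  # change gate by dg rad along arc, in tool axes
    T,o=pose(); 
    for i in range(1,n+1):
        a=-dg*i/n; c,s=np.cos(a),np.sin(a); w=T[:2,3]-H
        d=np.array([[c,-s],[s,c]])@w-w; t=T[:2,:2].T@d
        print('%.4f %.4f 0 %.2f -1;'%(t[0],t[1],-np.degrees(a)),end=' ')
    print()
E
python3 - <<'E'
from h import *
T,o=pose(); print(gate_of(T[:2,3]),o['force'])
rows(-.35)
E
```

```text
0.7945667571247008 [-1.32562814 -0.98280093 -0.99270444]
-0.0002 0.0063 0 -2.51 -1; -0.0002 0.0127 0 -5.01 -1; 0.0001 0.0190 0 -7.52 -1; 0.0007 0.0254 0 -10.03 -1; 0.0015 0.0317 0 -12.53 -1; 0.0027 0.0379 0 -15.04 -1; 0.0041 0.0441 0 -17.55 -1; 0.0058 0.0502 0 -20.05 -1;
```

drive_tool(
  moves="-0.0002 0.006 0 -2.5 -1; -0.0002 0.0127 0 -5 -1; 0.0001 0.019 0 -7.5 -1; 0.0007 0.0254 0 -10 -1; 0.0015 0.0317 0 -12.5 -1; 0.0027 0.0379 0 -15 -1; 0.0041 0.0441 0 -17.5 -1; 0.0058 0.0502 0 -20 -1",
)

```text
time_s: 8.75
tool_pos: [0.4805, -0.0332, 0.1202]
tool_rot: [-179.9, 0.0, 50.1]
force: [-1.8, -0.3, -0.5]
grip_width: 0.0183
```

Run:
```python
from h import *
T,o=pose(); print(gate_of(T[:2,3]),o['force']@T[:3,:3],o['force'],o['grip_width'],np.linalg.norm(T[:2,3]-H),T[2,3])
rows(-.32)
```

```text
0.4450210360017124 [-1.39920116 -1.14879954  0.48481238] [-1.77943896 -0.33654637 -0.4825773 ] 0.01825447101016215 0.1453273485812676 0.12023296527513992
-0.0002 0.0058 0 -2.29 -1; -0.0003 0.0116 0 -4.58 -1; -0.0000 0.0174 0 -6.88 -1; 0.0004 0.0232 0 -9.17 -1; 0.0011 0.0290 0 -11.46 -1; 0.0020 0.0347 0 -13.75 -1; 0.0032 0.0404 0 -16.04 -1; 0.0045 0.0461 0 -18.33 -1;
```

drive_tool(
  moves="-0.0002 0.0058 0 -2.3 -1; -0.0003 0.0116 0 -4.6 -1; 0 0.0174 0 -6.9 -1; 0.0004 0.0232 0 -9.2 -1; 0.0011 0.029 0 -11.5 -1; 0.002 0.0347 0 -13.7 -1; 0.0032 0.0404 0 -16 -1; 0.0045 0.046 0 -18.3 -1",
)

```text
time_s: 9.55
tool_pos: [0.5185, -0.0591, 0.12]
tool_rot: [-179.9, 0.0, 68.4]
force: [-2.2, 0.2, -1.0]
grip_width: 0.0185
```

Run:
```python
from h import *
T,o=pose(); print(o['time_s'],gate_of(T[:2,3]),o['force']@T[:3,:3],o['force'],o['grip_width'],np.linalg.norm(T[:2,3]-H),T[2,3])
im=cam('side')[0]; im2=cam('scene')[0]
a=cv2.resize(im2[170:320,160:360,::-1],(400,300),interpolation=2); b=cv2.resize(im[180:280,200:333,::-1],(400,300),interpolation=2)
cv2.imwrite('pics/s.png',np.hstack([a,b])); rows(-.08)
```

```text
9.55 0.12761384030465228 [-0.61420654 -2.17294883  0.97555045] [-2.24833732  0.22934616 -0.97109968] 0.0184954902909049 0.14533324507987072 0.1199863303945468
-0.0001 0.0015 0 -0.57 -1; -0.0001 0.0029 0 -1.15 -1; -0.0002 0.0044 0 -1.72 -1; -0.0002 0.0058 0 -2.29 -1; -0.0002 0.0073 0 -2.86 -1; -0.0002 0.0087 0 -3.44 -1; -0.0002 0.0102 0 -4.01 -1; -0.0002 0.0116 0 -4.58 -1;
```

View pics/s.png

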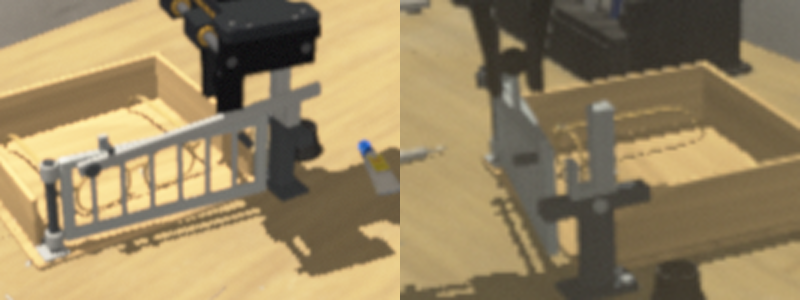

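drive_tool(
  moves="-0.0001 0.0015 0 -0.6 -1; -0.0001 0.003 0 -1.2 -1; -0.0002 0.0044 0 -1.7 -1; -0.0002 0.0058 0 -2.3 -1; -0.0002 0.0073 0 -2.9 -1; -0.0002 0.0087 0 -3.4 -1; -0.0002 0.0102 0 -4 -1; -0.0002 0.0116 0 -4.6 -1",
)

```text
time_s: 10.45
tool_pos: [0.5299, -0.0635, 0.1206]
tool_rot: [180.0, -0.0, 73.0]
force: [-3.0, 0.3, -1.5]
grip_width: 0.0186
```

```bash
cat > st.py <<'E'
from h import *
F=[]
T,o=pose(); print(o['time_s'],'g',gate_of(T[:2,3]).round(4),'Ftool',(o['force']@T[:3,:3]).round(2),o['grip_width'],'r',np.linalg.norm(T[:2,3]-H).round(4),T[2,3].round(4))
E
python3 st.py; python3 -c "
from h import *
rows(-.04)"
```

```text
10.45 g 0.0429 Ftool [-0.62 -2.99  1.53] 0.018643353455302814 r 0.1449 0.1206
-0.0000 0.0007 0 -0.29 -1; -0.0001 0.0014 0 -0.57 -1; -0.0001 0.0022 0 -0.86 -1; -0.0001 0.0029 0 -1.15 -1; -0.0002 0.0036 0 -1.43 -1; -0.0002 0.0043 0 -1.72 -1; -0.0002 0.0051 0 -2.01 -1; -0.0002 0.0058 0 -2.29 -1;
```

drive_tool(
  moves="0 0.0004 0 -0.2 -1; 0 0.0008 0 -0.3 -1; -0.0001 0.0012 0 -0.5 -1; -0.0001 0.0016 0 -0.7 -1; -0.0001 0.002 0 -0.8 -1; -0.0001 0.0024 0 -1 -1; -0.0001 0.0028 0 -1.1 -1; -0.0001 0.003 0 -1.2 -1",
)

```text
time_s: 11.25
tool_pos: [0.5327, -0.0645, 0.1206]
tool_rot: [180.0, -0.0, 74.1]
force: [-1.8, 0.5, -2.1]
grip_width: 0.0182
```

drive_tool(
  moves="0 0.0003 0 -0.1 -1; 0 0.0006 0 -0.2 -1; 0 0.0009 0 -0.3 -1; 0 0.0012 0 -0.4 -1; 0 0.0014 0 -0.5 -1; 0 0.0016 0 -0.6 -1; 0 0.0018 0 -0.7 -1; 0 0.002 0 -0.8 -1",
)

```text
time_s: 12.05
tool_pos: [0.5346, -0.0652, 0.1206]
tool_rot: [180.0, 0.0, 74.9]
force: [-3.4, 0.1, -1.6]
grip_width: 0.0185
```

```bash
python3 st.py
python3 - <<'E'
from h import *
im=cam('side')[0]
cv2.imwrite('pics/t.png',cv2.resize(im[180:280,200:333,::-1],(665,500),interpolation=2)); print(get_obs()['force'])
E
```

```text
12.05 g 0.0087 Ftool [-0.76 -3.34  1.58] 0.0184570877976787 r 0.1449 0.1206
[-3.19399534  1.36143137 -1.49238815]
```

View pics/t.png

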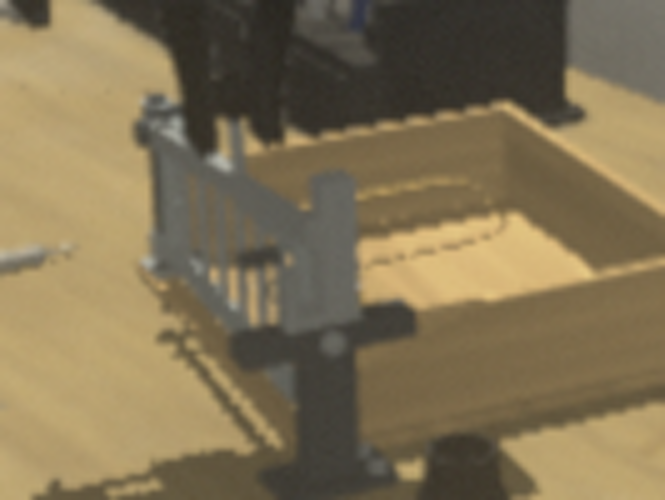

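drive_tool(
  moves="0 0.0002 0 -0.1 -1; 0 0.0004 0 -0.2 -1; 0 0.0006 0 -0.2 -1; 0 0.0008 0 -0.3 -1; 0 0.001 0 -0.4 -1; 0 0.001 0 -0.4 -1; 0 0.001 0 -0.4 -1; 0 0.001 0 -0.4 -1",
)

```text
time_s: 12.9
tool_pos: [0.5356, -0.0655, 0.1206]
tool_rot: [180.0, 0.0, 75.3]
force: [-2.7, -0.5, -1.4]
grip_width: 0.0183
```

drive_tool(
  moves="0 0.0002 0 -0.1 -1; 0 0.0004 0 -0.2 -1; 0 0.0006 0 -0.2 -1; 0 0.0008 0 -0.3 -1; 0 0.001 0 -0.4 -1; 0 0.001 0 -0.4 -1; 0 0.001 0 -0.4 -1; 0 0.001 0 -0.4 -1",
)

```text
time_s: 13.7
tool_pos: [0.5365, -0.0657, 0.1206]
tool_rot: [180.0, 0.0, 75.7]
force: [-2.6, -1.6, -1.2]
grip_width: 0.0181
```

```bash
python3 st.py
python3 - <<'E'
from h import *
f=[]
for i in range(4): cam('side'); f.append(get_obs()['force'])
print(np.round(f,2),np.mean(f,0))
E
```

```text
13.7 g -0.005 Ftool [-2.21 -2.15  1.21] 0.01807203663280483 r 0.1449 0.1206
[[-3.14 -0.46 -1.52]
 [-3.22 -0.97 -0.9 ]
 [-2.92 -0.76 -1.74]
 [-2.41 -1.48 -1.05]] [-2.92175118 -0.91699568 -1.30208423]
```

drive_tool(
  moves="0 0.0002 0 -0.1 -1; 0 0.0004 0 -0.2 -1; 0 0.0006 0 -0.2 -1; 0 0.0008 0 -0.3 -1; 0 0.001 0 -0.4 -1; 0 0.001 0 -0.4 -1; 0 0.001 0 -0.4 -1; 0 0.001 0 -0.4 -1",
)

```text
time_s: 14.7
tool_pos: [0.5366, -0.0658, 0.1205]
tool_rot: [-179.9, 0.0, 76.1]
force: [-5.8, -0.3, 1.3]
grip_width: 0.0181
```

```bash
cat >> st.py <<'E'
f=[]
for i in range(3): read_camera('side'); f.append(get_obs()['force'])
print('mean Ftool',(np.mean(f,0)@T[:3,:3]).round(2),get_obs()['wrist_torque'].round(3))
E
python3 st.py
```

```text
14.7 g -0.0056 Ftool [-1.67 -5.6  -1.29] 0.01805227206587818 r 0.1449 0.1205
mean Ftool [-1.71 -5.52 -1.35] [-0.171  1.298  0.058]
```

drive_tool(
  moves="0 -0.0004 0 0.2 -1; 0 -0.0008 0 0.3 -1; 0 -0.0012 0 0.5 -1; 0 -0.0016 0 0.7 -1; 0 -0.0018 0 0.8 -1; 0 -0.0018 0 0.8 -1; 0 -0.0018 0 0.8 -1; 0 -0.0018 0 0.8 -1",
)

```text
time_s: 15.65
tool_pos: [0.5359, -0.0655, 0.1207]
tool_rot: [180.0, -0.0, 75.3]
force: [-2.2, -1.5, -0.0]
grip_width: 0.0181
```

```bash
python3 st.py
```

```text
15.65 g -0.0002 Ftool [-1.98 -1.8   0.02] 0.018137932520288814 r 0.1448 0.1207
mean Ftool [-1.84 -2.06  0.58] [-0.358  0.544  0.08 ]
```

drive_tool(
  moves="-0.0004 -0.0002 0.001 0 -1; -0.0008 -0.0004 0.002 0 -1; -0.0012 -0.0004 0.003 0 -1; -0.0016 -0.0004 0.004 0 -1; -0.002 -0.0004 0.005 0 -1; -0.0024 -0.0004 0.006 0 -1; -0.0028 -0.0004 0.007 0 -1; -0.0028 -0.0004 0.007 0 -1",
)

```text
time_s: 16.6
tool_pos: [0.5345, -0.0682, 0.1134]
tool_rot: [-180.0, 0.0, 75.3]
force: [-2.8, -1.3, -0.1]
grip_width: 0.0185
```

```bash
python3 st.py
```

```text
16.6 g 0.0028 Ftool [-1.97 -2.4   0.06] 0.018487537014354533 r 0.1478 0.1134
mean Ftool [-2.52 -2.57  0.45] [-0.528  0.707  0.079]
```

drive_tool(
  moves="-0.0005 0 0.001 0 -1; -0.001 0 0.002 0 -1; -0.0015 0 0.003 0 -1; -0.002 0 0.004 0 -1; -0.0024 0 0.005 0 -1; -0.0028 0 0.006 0 -1; -0.0032 0 0.007 0 -1; -0.0034 0 0.007 0 -1",
)

```text
time_s: 17.55
tool_pos: [0.5339, -0.0706, 0.1064]
tool_rot: [-180.0, -0.0, 75.3]
force: [-2.9, 0.6, -2.2]
grip_width: 0.0183
```

```bash
python3 st.py
python3 - <<'E'
from h import *
im=cam('side')[0]; im2=cam('scene')[0]
a=cv2.resize(im2[170:320,160:360,::-1],(400,300),interpolation=2); b=cv2.resize(im[180:280,200:333,::-1],(400,300),interpolation=2)
cv2.imwrite('pics/u.png',np.hstack([a,b]))
E
```

```text
17.55 g 0.0018 Ftool [-0.16 -3.    2.17] 0.01827319330105527 r 0.1503 0.1064
mean Ftool [ 0.48 -1.72  1.61] [ 0.304  0.381 -0.006]
```

View pics/u.png

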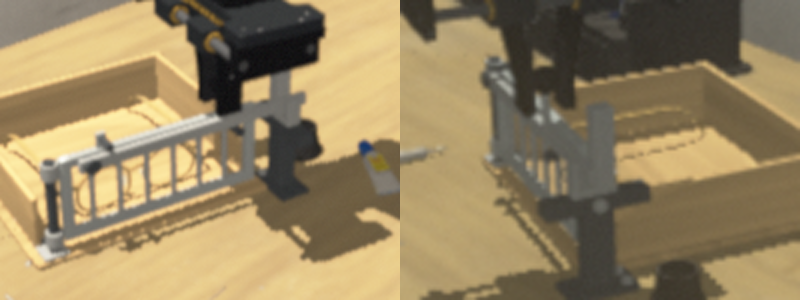

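drive_tool(
  moves="-0.0004 -0.0003 0.0005 0 -1; -0.0006 -0.0006 0.001 0 -1; -0.0006 -0.0009 0.001 0 -1; -0.0006 -0.0012 0.001 0 -1; -0.0006 -0.0012 0.001 0 -1; -0.0006 -0.0012 0.001 0 -1; -0.0006 -0.0012 0.001 0 -1; -0.0006 -0.0012 0.001 0 -1",
)

```text
time_s: 18.6
tool_pos: [0.5327, -0.0707, 0.1056]
tool_rot: [180.0, -0.1, 75.3]
force: [0.4, 5.7, -1.9]
grip_width: 0.0184
```

drive_tool(
  moves="0 0 0 0 -0.4; 0 0 0 0 -0.2; 0 0 0 0 0; 0 0 0 0 0; 0 0 0 0 0; 0 0 0 0 0; 0 0 0 0 0; 0 0 0 0 0",
)

```text
time_s: 19.4
tool_pos: [0.5325, -0.0716, 0.1056]
tool_rot: [180.0, 0.0, 75.3]
force: [-0.7, -0.1, -1.0]
grip_width: 0.0436
```

```bash
python3 st.py
python3 - <<'E'
from h import *
im=cam('side')[0]; im2=cam('wrist')[0]
a=cv2.resize(im2[:,:,::-1],(400,300)); b=cv2.resize(im[180:280,200:333,::-1],(400,300),interpolation=2)
cv2.imwrite('pics/v.png',np.hstack([a,b]))
E
```

```text
19.4 g 0.0086 Ftool [-0.32 -0.69  0.97] 0.04356152173053415 r 0.1517 0.1056
mean Ftool [-0.    0.08  0.17] [ 0.024  0.035 -0.064]
```

View pics/v.png

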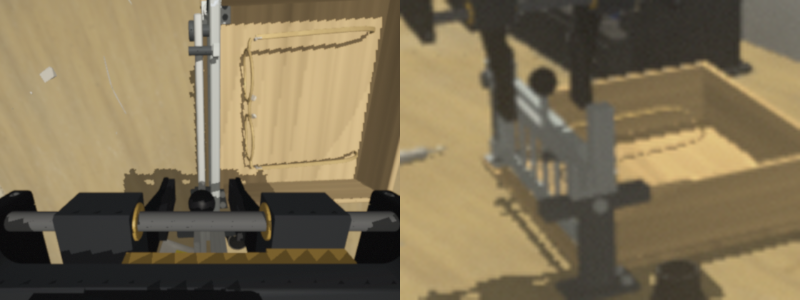

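drive_tool(
  moves="0 0 -0.005 0 0; 0 0 -0.02 0 0; 0 0 -0.04 0 0; 0 0 -0.06 0 0; 0 0 -0.08 0 0; 0 0 -0.1 0 0; 0 0 -0.11 0 0; 0 0 -0.11 0 0",
)

```text
time_s: 20.45
tool_pos: [0.5334, -0.0717, 0.2173]
tool_rot: [179.8, -0.0, 75.3]
force: [-0.2, 0.1, -0.4]
grip_width: 0.0434
```

```bash
python3 st.py
python3 - <<'E'
from h import *
obs,p=see(['wrist','scene','side'],tag='9')
r=fit(obs,(.643,-.055,-.23,0)); print(r.x.round(4), model(r.x)['knob'])
for k,uv,K,M,D in obs:
  if k=='knob': print(at_z(uv,K,M,.126).round(4))
im,d,K,M=p['wrist']; im2=p['scene'][0]; im3=p['side'][0]
a=cv2.resize(im[:,:,::-1],(400,300)); b=cv2.resize(im2[170:320,160:360,::-1],(400,300),interpolation=2); c=cv2.resize(im3[180:280,200:333,::-1],(400,300),interpolation=2)
cv2.imwrite('pics/w.png',np.vstack([np.hstack([b,c]),np.hstack([a,a*0])]))
v,u=np.mgrid[0:420,0:560]; z=d
P=np.stack([(u-K[0,2])/K[0,0]*z,-(v-K[1,2])/K[1,1]*z,-z],-1)@M[:3,:3].T+M[:3,3]
k=r.x; q=P-[k[0],k[1],0]; a=k[2]; cx=q[...,0]*np.cos(a)+q[...,1]*np.sin(a)+.09; cy=-q[...,0]*np.sin(a)+q[...,1]*np.cos(a)-.11
for s in(.04,.07,.1,.13,.17,.2,.22):  # bar top height along gate
    m=(abs(-cy-s)<.006)&(cx>-.03)&(cx<.0)&(P[...,2]>.08)&(P[...,2]<.125)&(d>0)
    if m.any(): print(s,m.sum(),np.median(cx[m]).round(4),np.percentile(P[...,2][m],[20,50,80]).round(4))
E
```

```text
20.45 g 0.0025 Ftool [ 0.03 -0.25  0.36] 0.04342554524499625 r 0.1515 0.2173
mean Ftool [-0.19 -0.03  0.28] [-0.028  0.069  0.051]
[ 0.6429 -0.0549 -0.2302  0.0028] [ 0.53409556 -0.07047602  0.126     ]
[ 0.5333 -0.0699  0.126 ]
[ 0.5261 -0.0693  0.126 ]
[ 0.5483 -0.0568  0.126 ]
0.04 255 -0.0098 [0.0929 0.0941 0.1046]
0.07 165 -0.0105 [0.0929 0.0937 0.0945]
0.1 174 -0.0103 [0.0928 0.0939 0.0946]
0.13 140 -0.011 [0.0931 0.0939 0.0947]
0.17 66 -0.0022 [0.0928 0.0937 0.0942]
0.2 64 -0.0132 [0.0937 0.0944 0.0951]
0.22 125 -0.0163 [0.0941 0.0954 0.0965]
```

View pics/w.png

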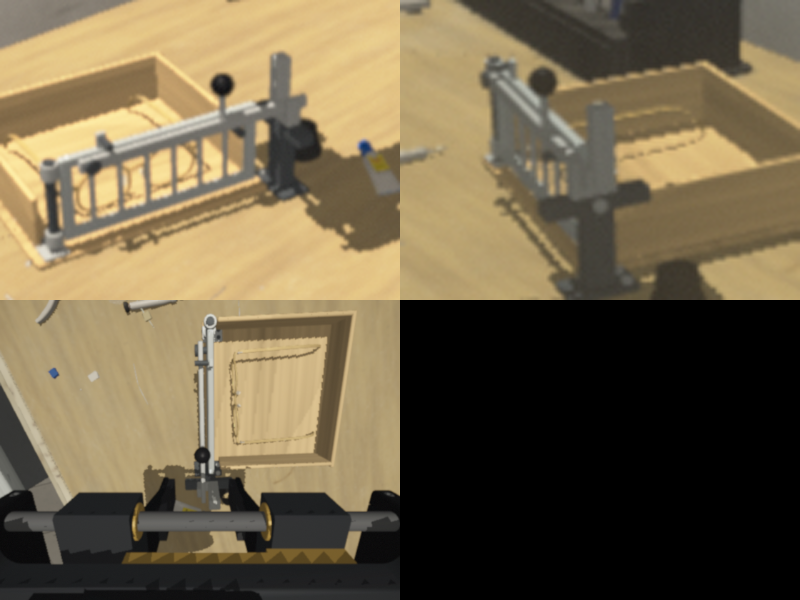

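```bash
python3 -c "
from cell import *
print(sign_off())"
```

```text
the job is handed in; nothing more can be done
None
```

The gate is shut and latched. The bar sits down in the keeper's notch and holds the sprung gate by itself, with the arm clear above it. I handed the job in at about 21 s of the 58 s allowed.

- **Moves:** I gripped the knob, lifted the bar about 0.13 rad and swung the gate shut with the bar above the lip. I then crept in until the bar touched the block. I backed off about 1–1.5 mm at the notch, lowered the bar in, released the knob and rose clear.
- **Forces:** At the block the hand read about 5.6 N, of which about 3 N was above the spring load, so roughly 2 N at the keeper. While settling the bar before release, one reading showed about 5.7 N along the bar (not across it). It was gone once I let go.
- **Last checks:** After release the gate stayed at about 0.00 rad. Depth readings put the bar's top at 93.7–94.4 mm along the gate, where a fully lowered bar should read 94 mm. The readings at the keeper itself were 94–96.5 mm, which I took to include the lip's 96 mm top. Force on the gripper was about zero.
- **Disagreement:** In the final check the three cameras put the knob up to about 15 mm apart in x, the side camera furthest off. The wrist camera agreed with the combined fit to about 1 mm.
- **Other things:** The spectacles showed no sign of having moved in the final pictures. The arm never went near the glue tube, loupe or screwdriver; I did not measure any of these again.

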